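Bring the hanging funnel round the bent rod to the tallest jar

ROBOT

A 7-joint arm with a two-finger parallel gripper is mounted at the origin on the work surface. World frame = base frame: x ahead of the robot, y to its left, z up, the work surface at z = 0. Lengths are in mm, angles in rad, forces in N, time in s.
With the tool pointing down it reaches from about 350 to 900 mm from the base axis. Payload 8.1 kg.
Tool frame: the origin (TCP) lies on the centre line of the jaws, within the pads' length; the fingertips stand 11 mm ahead of it and the grasp point (between the pads) lies 8 mm behind it (ctrl.tcp_to_tips is the distance from the TCP to the fingertips, in mm); z points along the fingers, y is the line along which they close (so a half turn about z gives the same grasp; the last joint's range is limited). The gripper opens to 85 mm and grips with 20 to 120 N. Pads are 22 mm wide; open, the fingers measure 114 mm over their backs; the gripper's body (76 mm by 85 mm) begins 54 mm behind the grasp point. The pads swing forward as they close: fully open they stand 13 mm farther back than shut.
Start: joints at [-1.369, 0.434, 0.025, 1.573, -0.012, 1.134, -0.075], TCP at [187.591, 596.197, 242.323] pointing down, gripper open.
Joint ranges: [-2.62, 2.62], [-0.44, 2.09], [-1.27, 1.32], [0.08, 2.57], [-1.32, 4.46], [0.12, 2], [-2.74, 2.74]. Speed limits (rad/s): [2.22, 2.22, 3.01, 3.01, 3.14, 3.14, 3.14].

INTERFACE

Orientations are given as a unit quaternion [w, x, y, z].
In Python, from plant import ctrl gives the robot as it stands.
- The arm moves only by the tool drive_tool, never from a script. Its argument "motion" is a list of rows, each a list of 3 entries, a list of its own where there are three numbers: the shift along the tool's x, y, z in cm, then the turn about the tool's z in degrees, then the opening, from -1 (shut) to 1 (fully open). In form: [[[dx, dy, dz], spin, jaw], ...]. A call has 1 to 10 rows; each row is the pose to reach, as a shift and turn from the pose commanded when the call began, along the tool's axes at that moment; what a row does not reach only later rows make up. A row lasts 1/12 s, in which the tool goes at most 41.7 mm and 7.16 degrees, less where a joint would pass 70% of its speed; a pose out of reach is approached as far as the arm can. A call with a gripper value outside its range is refused whole. The fingers move at their own pace and stop on an object; "newtons" is the grip in N (left out, the last holds). Time passes only in rows, so rows that repeat a pose let the fingers close. It gives the time, the measured TCP pose, the force, the opening and the grip force at its end, in the units of the state.
- ctrl.read_state(): the state, without advancing time (a new reading comes with each control period).
- ctrl.get_image(name): name is "side" or "top" or "wrist"; returns the picture (480x640x3 uint8, blue, green, red); there is no depth.
- ctrl.camera_model(name): a dict with "fx", "fy", "cx", "cy" (pixels), "rvec" (rotation vector, rad) and "tvec" (3), from world to camera coordinates, as OpenCV has them; the wrist camera has in their place "hand_eye" (4x4, takes a point from camera to tool coordinates, whose origin is the TCP and whose axes are the flange's). Camera axes: x right, y down, z forward; pixel columns grow to the right and rows downward; lengths in mm; the calibration is good to about 2 mm. A picture is of the moment at which its call begins: read the wrist's pose just before it. camera_model takes no time and is no camera call.
- ctrl.close_job(): hands the job in; it is judged then, once.
The state is a dict: "time_s": time; "joint_positions": joint angles; "joint_velocities": joint speeds; "joint_efforts": joint torques, N m; "position": TCP position; "ee_rot": TCP orientation; "ft_force": force on the tool from outside, world axes, zero at the start; "wrist_torque": the same for the moment, N m; "width": opening from 0.0 (shut) to 1.0 (fully open); "finger_force": force on a finger pad.
Only numpy, scipy, OpenCV 4.12 (cv2) and the standard library are available. Lean on these libraries where they do the work, as an engineer would, in place of code of your own. Each camera call takes 0.05 s, during which the arm holds its last target. There are 200 camera calls.

TASK

Slide the hanging funnel's runner along the bent rod, turning it with the bend, until the funnel's spout is over the middle of the mouth of the tallest of the three glass jars. Then let go, leaving the funnel hanging still and upright, and do not knock over or push away the tall jar.

Things in the scene. Friction and masses are not known exactly. Their poses are not given: they have to be found in the camera images.
- rail: Fixed 10 mm steel rod bent in a level circular arc, radius 200 mm, axis 235 mm up. Origin: arc centre at shelf height, z up. Rod at 200 mm x (cos a, sin a) in this frame, a in degrees from its x axis, counter-clockwise from above. Legs on round feet at a = -24 and 112, stop collars at -15 and 101. Runner parked near a = 0; jars under the rod near a = 30, 57.5, 85 in any order.
- grip (a point): Centre of the runner's wooden grip (24 mm across the rod, 40 along, 40 tall), 272 mm up. x: across the rod, outward; y: along it, growing a. Below: tube 32 mm across, 50 long, top 26 mm below this point, its 20 mm bore loose on the rod (5 mm play sideways; can rise 10 mm, not sink), funnel 80 mm across hung under it. Loose, 0.28 kg, slides with slight friction, stays where left.
- spout (a point): Centre of the lower end of the steel funnel's spout (16 mm across), 147 mm straight below the centre of the grip, about 125 mm above the shelf. Same axes as the grip. The funnel is carried by two wires under the runner and moves rigidly with it.
- tall_mouth (a point): Centre of the open mouth of the tallest jar, at its rim, 112 mm above the shelf. Clear glass, loose, upright, 80 mm in diameter, mouth about 64 mm wide. The other two jars are 86 mm tall by 72 mm and 62 mm tall by 64 mm. The spout passes 13 mm above this rim.

How it is judged:
By the outcome, as a careful person would: the job done as asked, in the order asked, and still so for the second after the job is handed in, with the robot touching nothing.
It also fails if it takes over 48 s, if anything falls off the work surface, if the arm or the gripper's body presses on something with over 40 N, if the wrist force passes 120 N, or if a joint passes its speed limit or range.

## Working session

There is one attempt and no reset: what is moved stays moved. The work goes in short steps, Python scripts to look and compute and a tool call to move; the robot and the scene stay as the last step left them, time stands still between calls to the robot, and variables do not carry over. Pictures are saved under pics/ and viewed, at most 10 in all, crops included, and the job is handed in when it is done.

Besides the shell and the picture viewer there is one more tool, called after ">>>" by a JSON object that holds its "fn" and its "kwargs", one argument or row to a line. drive_tool: Moves the arm, as the interface text tells. Its arguments: {"type":"object","properties":{"motion":{"type":"array"},"newtons":{"type":"number"}},"required":["motion"]}

```bash
mkdir -p pics; ls
cat > h.py <<'E'
import numpy as np, cv2
from plant import ctrl
def P(name,pts):
    m=ctrl.camera_model(name);K=np.array([[m['fx'],0,m['cx']],[0,m['fy'],m['cy']],[0,0,1.]])
    return cv2.projectPoints(np.float64(pts).reshape(-1,1,3),np.float64(m['rvec']),np.float64(m['tvec']),K,None)[0].reshape(-1,2)
def plane(name,uv,z):
    m=ctrl.camera_model(name);R=cv2.Rodrigues(np.float64(m['rvec']))[0];t=np.float64(m['tvec']).ravel()
    c=-R.T@t;d=R.T@np.array([(uv[0]-m['cx'])/m['fx'],(uv[1]-m['cy'])/m['fy'],1])
    return c+d*(z-c[2])/d[2]
E
python3 - <<'E'
from h import *
for n in('top','side'):
    cv2.imwrite(f'pics/{n}0.png',ctrl.get_image(n));m=ctrl.camera_model(n);print(m)
    R=cv2.Rodrigues(np.float64(m['rvec']))[0];print(-R.T@np.float64(m['tvec']).ravel())
s=ctrl.read_state();print(s)
E
```

```text
pics
{'fx': 440.8228256955287, 'fy': 440.8228256955287, 'cx': 323.2827982811636, 'cy': 238.7909491472088, 'rvec': array([ 2.13170615, -2.12654985,  0.14527821]), 'tvec': array([-18.53883754, 534.27108586, 775.23987459])}
[405.77744781 -35.12746382 849.05645807]
{'fx': 454.00082942211645, 'fy': 454.00082942211645, 'cx': 321.54290453206806, 'cy': 241.6912442587138, 'rvec': array([ 2.01284707, -0.70418606,  0.3810887 ]), 'tvec': array([-425.47821997,  325.67679446,  480.24353796])}
[ 189.08224126 -460.18168244  519.81888294]
{'time_s': 0.1, 'joint_positions': array([-1.36860527,  0.43514554,  0.02499046,  1.57405534, -0.01161272,
        1.13399436, -0.07508606]), 'joint_velocities': array([ 0.00013657, -0.00195913, -0.00122344, -0.0033443 , -0.00048807,
       -0.00031776, -0.00028616]), 'joint_efforts': array([ 4.10248846e-03, -6.71754885e+01,  1.02865431e+00, -3.16900134e+01,
        1.57993933e-02,  7.22004610e-03, -4.03251499e-05]), 'position': array([187.47625359, 595.73505675, 241.59041006]), 'ee_rot': array([-4.70982789e-05,  1.51844183e-01,  9.88404175e-01, -7.27144982e-04]), 'ft_force': array([ 0.4748941 , -0.46509774, -0.28206228]), 'wrist_torque': array([-0.00048342,  0.00304065, -0.05996855]), 'finger_force': 0.0, 'width': 0.9998596187224146}
```

View pics/top0.png

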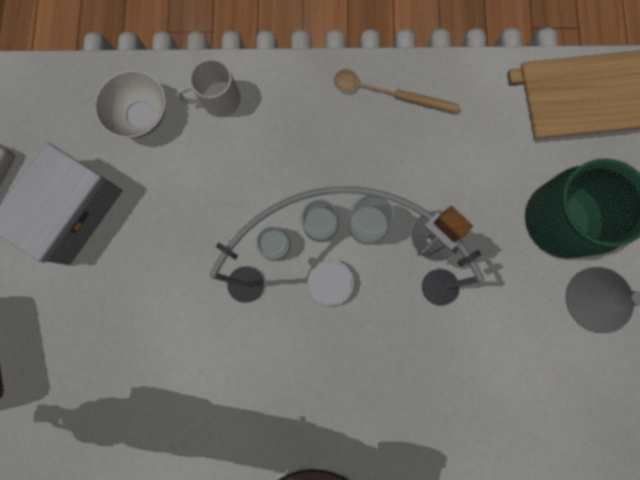

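View pics/side0.png

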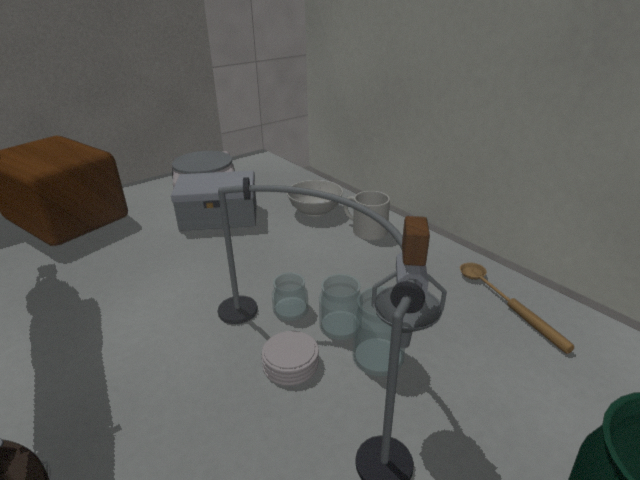

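The top view shows the rod arc running from (480,278) through (340,189) to (215,275), with feet at (441,287) and (246,284). The grip top is near (453,224). The tallest jar is the one nearest the runner, with its mouth near (370,220).

```bash
cat > fit.py <<'E'
from h import *
from scipy.optimize import least_squares
feet=np.array([plane('top',(441,287),3)[:2],plane('top',(246,284),3)[:2]])
arc=np.array([plane('top',p,235)[:2] for p in[(340,189),(280,205),(397,203),(427,213),(249,229),(230,251)]])
A=np.radians([-24,112])
def res(p):
    c=p[:2];return np.r_[(c+200*np.c_[np.cos(A+p[2]),np.sin(A+p[2])]-feet).ravel(),np.hypot(*(arc-c).T)-200]
f=least_squares(res,[400,-100,-0.7]);print(f.x,np.degrees(f.x[2]),f.fun.round(1))
c=f.x[:2];th=f.x[2]
def W(a,z,r=200):
    a=np.radians(a)+th;return np.r_[c+r*np.array([np.cos(a),np.sin(a)]),z]
E
python3 - <<'E'
from fit import *
def pol(p):
    d=p[:2]-c;return np.hypot(*d).round(1),np.degrees((np.arctan2(d[1],d[0])-th+np.pi)%(2*np.pi)-np.pi).round(1)
for n,uv,z in[('grip',(454,223),292),('tall?',(371,221),112),('tallS',(380,300),112)]:
    q=plane('side' if n=='tallS' else 'top',uv,z);print(n,q.round(),pol(q))
for n in('top','side'):
    im=ctrl.get_image(n)
    big=cv2.resize(im[150:330,190:510] if n=='top' else im[170:470,200:480],None,fx=2.5 if n=='top' else 2,fy=2.5 if n=='top' else 2,interpolation=2)
    o,s=((190,150),2.5) if n=='top' else ((200,170),2)
    for a in list(range(-24,113,8)):
        u=(P(n,W(a,235))[0]-o)*s;cv2.circle(big,tuple(int(v) for v in u),2,(0,0,255),-1)
    q=W(30,0)
    cv2.imwrite(f'pics/{n}1.png',big)
E
```

```text
[374.41317538 -53.80414264  -0.77963126] -44.66958099318666 [-0.8  0.3 -1.1 -0.9  1.8  1.6 -5.1  1.9 -1.2 -1.7]
grip [ 515. -190.  292.] (np.float64(195.7), np.float64(0.6))
tall? [ 554. -100.  112.] (np.float64(185.3), np.float64(30.3))
tallS [ 570. -101.  112.] (np.float64(201.5), np.float64(31.0))
```

View pics/top1.png

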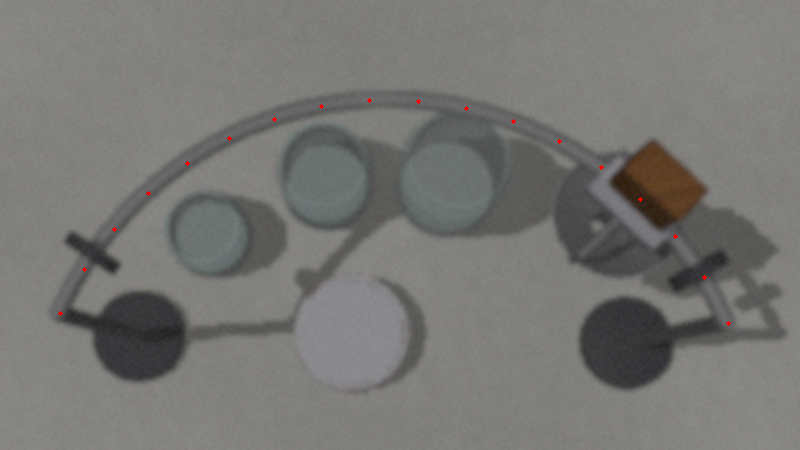

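View pics/side1.png

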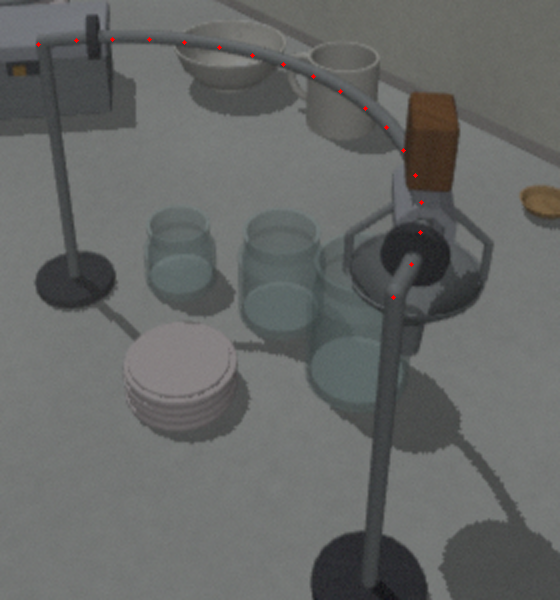

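The projected rod dots lie on the rod in both views to about 2 mm. Next I check the jar position and work out the approach.

```bash
cat > mv.py <<'E'
from fit import *
from scipy.spatial.transform import Rotation as Ro
def tool():
    s=ctrl.read_state();q=s['ee_rot'];return s,Ro.from_quat([q[1],q[2],q[3],q[0]]).as_matrix()
def rel(target,a):
    s,R=tool();d=R.T@(np.array(target)-s['position'])/10
    # want tool y along radial at a (mod 180)
    y=R[:2,1];cur=np.degrees(np.arctan2(y[1],y[0]));want=a+np.degrees(th)
    w=(want-cur+90)%180-90
    print('shift cm',d.round(2),'spin',round(-w,1),'or',round(-w-np.sign(-w)*180,1),'z axis',R[:,2].round(4))
E
python3 - <<'E'
from mv import *
def pol(p):
    d=p[:2]-c;return np.hypot(*d).round(1),np.degrees((np.arctan2(d[1],d[0])-th+np.pi)%(2*np.pi)-np.pi).round(1)
q=plane('top',(453.4,224.3),292);print('grip',q,pol(q))
for n,uv in(('top',(369.2,225.2)),('side',(378.5,355))):
    q=plane(n,uv,4);print('base',q.round(),pol(q))
g=W(0.6,340);print(g);rel(g,0.6)
im={n:ctrl.get_image(n) for n in('top','side')}
out=[]
t=np.linspace(0,2*np.pi,60)
for n,(x0,y0) in(('top',(320,170)),('side',(330,250))):
    b=cv2.resize(im[n][y0:y0+120,x0:x0+100],None,fx=4,fy=4,interpolation=2)
    for z,r,col in((0,40,(0,0,255)),(112,32,(0,255,0))):
        o=W(30.5,z,200);u=(P(n,np.c_[o[0]+r*np.cos(t),o[1]+r*np.sin(t),0*t+z])-(x0,y0))*4
        cv2.polylines(b,[u.astype(int)],True,col,1)
    out.append(b)
cv2.imwrite('pics/jar.png',np.hstack(out))
E
```

```text
[374.41317538 -53.80414264  -0.77963126] -44.66958099318666 [-0.8  0.3 -1.1 -0.9  1.8  1.6 -5.1  1.9 -1.2 -1.7]
grip [ 513.38283508 -189.0855458   292.        ] (np.float64(193.9), np.float64(0.4))
base [ 567. -106.    4.] (np.float64(199.7), np.float64(29.6))
base [ 573. -104.    4.] (np.float64(204.3), np.float64(30.6))
[ 518.11230836 -192.91043     340.        ]
shift cm [-55.21 -65.33  -9.75] spin -63.4 or 116.6 z axis [-2.e-04 -9.e-04 -1.e+00]
```

View pics/jar.png

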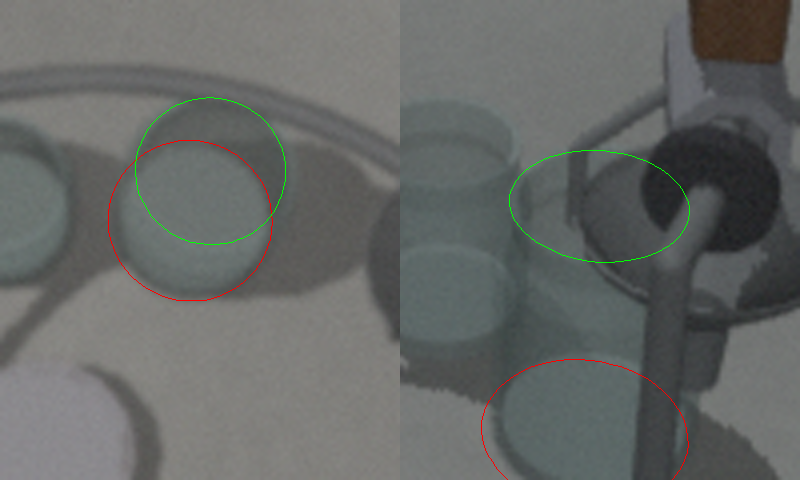

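The tall jar's base matches roughly a ≈ 29.5–30, r ≈ 200: its left edge is at 118 in the crop against 108 for the circle I drew. Now I move to the approach pose above the grip.

>>> {"fn": "drive_tool", "kwargs": {
  "motion": [
    [[0,0,-4],0,1],
    [[0,0,-8],0,1],
    [[-3,-3,-9.8],7,1],
    [[-6,-6.5,-9.8],14,1],
    [[-9,-10,-9.8],21,1],
    [[-12,-14,-9.8],28,1],
    [[-14.5,-17,-9.8],35,1],
    [[-17,-20,-9.8],42,1],
    [[-19.5,-23,-9.8],49,1],
    [[-22,-26,-9.8],55,1]
  ]
}}

```text
time_s: 1.13
position: [315.6, 290.1, 340.4]
ee_rot: [-0.0, 0.594, 0.805, 0.0]
ft_force: [1.6, 1.3, -0.9]
width: 0.998
finger_force: 0.0
```

Run:
```python
from mv import *
s,R=tool();print(s['position'],s['joint_positions'].round(2));rel([516,-191,340],0.5)
```

```text
[374.41317538 -53.80414264  -0.77963126] -44.66958099318666 [-0.8  0.3 -1.1 -0.9  1.8  1.6 -5.1  1.9 -1.2 -1.7]
[315.58189798 290.07672361 340.43363079] [-1.15  0.02  0.29  1.87 -0.01  1.25 -0.56]
shift cm [-5.188e+01  4.940e+00  1.000e-02] spin 61.3 or -118.7 z axis [ 1.e-04  8.e-04 -1.e+00]
```

>>> {"fn": "drive_tool", "kwargs": {
  "motion": [
    [[-4,0.4,0],6,1],
    [[-8,0.8,0],12,1],
    [[-12,1.2,0],18,1],
    [[-16,1.5,0],24,1],
    [[-20,1.9,0],30,1],
    [[-24,2.3,0],36,1],
    [[-28,2.7,0],42,1],
    [[-32,3,0],48,1],
    [[-36,3.4,0],54,1],
    [[-40,3.8,0],60,1]
  ]
}}

```text
time_s: 1.97
position: [472.3, -79.9, 340.8]
ee_rot: [-0.0, 0.916, 0.401, 0.001]
ft_force: [2.3, 1.1, 0.1]
width: 1.0
finger_force: 0.0
```

Run:
```python
from mv import *
s,R=tool();print(s['position'],s['joint_positions'].round(2));rel([516,-191,340],0.5)
```

```text
[374.41317538 -53.80414264  -0.77963126] -44.66958099318666 [-0.8  0.3 -1.1 -0.9  1.8  1.6 -5.1  1.9 -1.2 -1.7]
[472.2764998  -79.87363104 340.75003177] [-0.64  0.12  0.8   1.8  -0.09  1.26 -0.56]
shift cm [-5.19 10.75  0.07] spin 1.4 or -178.6 z axis [ 1.3e-03  7.0e-04 -1.0e+00]
```

>>> {"fn": "drive_tool", "kwargs": {
  "motion": [
    [[-1.5,3.5,0],1,1],
    [[-3.5,7,0],1.4,1],
    [[-5.2,10.7,0],1.4,1],
    [[-5.2,10.7,0],1.4,1],
    [[-5.2,10.7,0],1.4,1]
  ]
}}

```text
time_s: 2.38
position: [515.5, -191.6, 339.9]
ee_rot: [0.001, 0.921, 0.389, -0.001]
ft_force: [-1.5, 0.6, -0.7]
width: 1.0
finger_force: 0.0
```

```bash
cat >> mv.py <<'E'
def wrist_proj(pts,s,R):
    m=ctrl.camera_model('wrist');H=np.array(m['hand_eye'])
    T=np.eye(4);T[:3,:3]=R;T[:3,3]=s['position'];C=np.linalg.inv(T@H)
    p=(C@np.c_[pts,np.ones(len(pts))].T)[:3];return np.c_[m['fx']*p[0]/p[2]+m['cx'],m['fy']*p[1]/p[2]+m['cy']],p[2]
def wrist_plane(uv,z,s,R):
    m=ctrl.camera_model('wrist');H=np.array(m['hand_eye']);T=np.eye(4);T[:3,:3]=R;T[:3,3]=s['position'];C=T@H
    d=C[:3,:3]@np.array([(uv[0]-m['cx'])/m['fx'],(uv[1]-m['cy'])/m['fy'],1]);o=C[:3,3];return o+d*(z-o[2])/d[2]
E
python3 - <<'E'
from mv import *
s,R=tool();print(s['position'],s['joint_positions'].round(2));rel([516,-191,340],0.5)
im=ctrl.get_image('wrist');cv2.imwrite('pics/w_raw.png',im)
for a in range(-8,50,2):
    u,d=wrist_proj([W(a,235)],s,R)
    if d[0]>0:cv2.circle(im,tuple(int(v) for v in u[0]),2,(0,0,255),-1)
g=[W(.5,292)+[*v,0] for v in(-.0,0),]
print(wrist_proj(g,s,R))
cv2.imwrite('pics/w1.png',im)
E
```

```text
File "<stdin>", line 7
    g=[W(.5,292)+[*v,0] for v in(-.0,0),]
                                       ^
SyntaxError: invalid syntax
```

Run:
```python
from mv import *
s,R=tool();print(s['position'],s['joint_positions'].round(2));rel([516,-191,340],0.5)
im=ctrl.get_image('wrist');cv2.imwrite('pics/w_raw.png',im)
for a in range(-8,50,2):
    u,d=wrist_proj([W(a,235)],s,R)
    if d[0]>0:cv2.circle(im,tuple(int(v) for v in u[0]),2,(0,0,255),-1)
print(wrist_proj([W(.5,292)],s,R))
cv2.imwrite('pics/w1.png',im)
```

```text
[374.41317538 -53.80414264  -0.77963126] -44.66958099318666 [-0.8  0.3 -1.1 -0.9  1.8  1.6 -5.1  1.9 -1.2 -1.7]
[ 515.50900738 -191.56135131  339.88387032] [-0.39  0.3   0.86  1.65 -0.23  1.3  -0.25]
shift cm [ 0.07 -0.   -0.01] spin -0.0 or 180.0 z axis [-0.0011 -0.0018 -1.    ]
(array([[323.63776716, 281.65100536]]), array([193.20471186]))
```

View pics/w1.png

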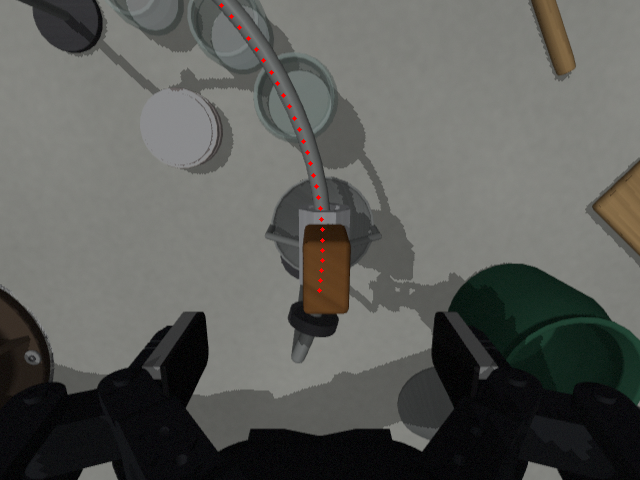

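The wrist view shows the grip centred between the open fingers at about (326,277), against (324,282) predicted. The tall jar's mouth is near (294,95). I descend and grip.

>>> {"fn": "drive_tool", "kwargs": {
  "motion": [
    [[0,0.2,2.5],0,1],
    [[0,0.2,5],0,1],
    [[0,0.2,7],0,1],
    [[0,0.2,7],0,1],
    [[0,0.2,7],0,0.6],
    [[0,0.2,7],0,0],
    [[0,0.2,7],0,-1],
    [[0,0.2,7],0,-1],
    [[0,0.2,7],0,-1],
    [[0,0.2,7],0,-1]
  ],
  "newtons": 30
}}

```text
time_s: 3.27
position: [518.1, -190.2, 271.4]
ee_rot: [0.001, 0.92, 0.392, 0.001]
ft_force: [1.1, -0.2, 5.8]
width: 0.276
finger_force: 31.3
```

Run:
```python
from mv import *
s,R=tool();print(s['time_s'],s['position'],s['width'],s['finger_force'],s['ft_force'],s['wrist_torque'])
def pol(p):
    d=p[:2]-c;return np.hypot(*d).round(1),np.degrees((np.arctan2(d[1],d[0])-th+np.pi)%(2*np.pi)-np.pi).round(2)
print('tcp',pol(s['position']))
s2=dict(s);s2['position']=np.array([515.509,-191.561,339.884])
for uv in((294,92),(294,97)):
    q=wrist_plane(uv,112,s2,R);print('jar',q.round(1),pol(q))
q=wrist_plane((326.5,278),292,s2,R);print('grip',pol(q))
```

```text
[374.41317538 -53.80414264  -0.77963126] -44.66958099318666 [-0.8  0.3 -1.1 -0.9  1.8  1.6 -5.1  1.9 -1.2 -1.7]
3.2667 [ 518.0656317  -190.15742975  271.43703756] 0.2755850550582884 31.28990113735199 [ 1.1457975  -0.22805205  5.76802713] [-0.0034026  -0.13977173 -0.02926974]
tcp (np.float64(198.1), np.float64(1.16))
jar [ 573.6 -100.4  112. ] (np.float64(204.6), np.float64(31.51))
jar [ 570.7 -103.3  112. ] (np.float64(202.5), np.float64(30.53))
grip (np.float64(201.5), np.float64(1.11))
```

Gripped: the opening of 0.276 is about 24 mm, as expected. Now I work out the arc rows.

```bash
cat > arc.py <<'E'
from mv import *
import sys
def rows(A0,A1,rT,n,zc=0):
    s,R=tool();p=s['position'];y=R[:2,1];cur=np.degrees(np.arctan2(y[1],y[0]))
    for k in range(1,n+1):
        f=k/n;a=A0+(A1-A0)*f;g=W(a,p[2]+zc,rT)
        w=(a+np.degrees(th)-cur+90)%180-90
        print((R.T@(g-p)/10).round(2).tolist(),round(-w,1))
E
python3 -c "
from arc import *
rows(1.16,16,199,10,-0.5)
s,R=tool();print(R.round(3))"
```

```text
[374.41317538 -53.80414264  -0.77963126] -44.66958099318666 [-0.8  0.3 -1.1 -0.9  1.8  1.6 -5.1  1.9 -1.2 -1.7]
[0.51, 0.08, 0.05] -1.8
[1.03, 0.06, 0.05] -3.3
[1.54, 0.02, 0.05] -4.8
[2.06, -0.03, 0.05] -6.3
[2.57, -0.09, 0.05] -7.8
[3.08, -0.16, 0.05] -9.3
[3.59, -0.25, 0.05] -10.7
[4.09, -0.36, 0.05] -12.2
[4.59, -0.47, 0.06] -13.7
[5.09, -0.6, 0.06] -15.2
[[ 0.693  0.721  0.002]
 [ 0.721 -0.693 -0.   ]
 [ 0.001  0.002 -1.   ]]
```

>>> {"fn": "drive_tool", "kwargs": {
  "motion": [
    [[0.3,0.06,-0.1],-1,-1],
    [[0.8,0.06,-0.1],-2.6,-1],
    [[1.3,0.04,-0.1],-4.1,-1],
    [[1.8,0,-0.1],-5.6,-1],
    [[2.4,-0.07,-0.1],-7.3,-1],
    [[2.9,-0.13,-0.1],-8.7,-1],
    [[3.4,-0.22,-0.1],-10.2,-1],
    [[3.9,-0.32,-0.1],-11.6,-1],
    [[4.4,-0.43,-0.1],-13.1,-1],
    [[4.9,-0.55,-0.1],-14.6,-1]
  ]
}}

```text
time_s: 4.1
position: [547.6, -150.5, 271.4]
ee_rot: [0.0, 0.862, 0.507, 0.0]
ft_force: [-1.4, -5.1, 4.5]
width: 0.276
finger_force: 31.0
```

```bash
cat >> arc.py <<'E'
def st():
    s,R=tool();d=s['position'][:2]-c
    print(s['position'].round(1),'r',np.hypot(*d).round(1),'a',np.degrees(np.arctan2(d[1],d[0])-th).round(2),s['width'].round(3),s['finger_force'],s['ft_force'].round(1),s['wrist_torque'].round(2),s['joint_positions'].round(2))
E
python3 -c "
from arc import *
st();rows(15.4,30.3,199,10)"
```

```text
[374.41317538 -53.80414264  -0.77963126] -44.66958099318666 [-0.8  0.3 -1.1 -0.9  1.8  1.6 -5.1  1.9 -1.2 -1.7]Traceback (most recent call last):
  File "<string>", line 3, in <module>
    st();rows(15.4,30.3,199,10)
    ~~^^
  File "arc.py", line 11, in st
    print(s['position'].round(1),'r',np.hypot(*d).round(1),'a',np.degrees(np.arctan2(d[1],d[0])-th).round(2),s['width'].round(3),s['finger_force'],s['ft_force'].round(1),s['wrist_torque'].round(2),s['joint_positions'].round(2))
                                                                                                             ^^^^^^^^^^^^^^^^
AttributeError: 'float' object has no attribute 'round'
```

```bash
sed -i "s/s\['width'\].round(3)/s['width']/" arc.py
python3 -c "
from arc import *
st();rows(15.4,30.3,199,10)"
```

```text
[374.41317538 -53.80414264  -0.77963126] -44.66958099318666 [-0.8  0.3 -1.1 -0.9  1.8  1.6 -5.1  1.9 -1.2 -1.7]
[ 547.6 -150.5  271.4] r 198.4 a 15.49 0.2764796362842738 31.015014052391052 [-1.4 -5.1  4.5] [-1.05  0.48 -0.01] [-0.37  0.37  0.75  1.72 -0.27  1.16 -0.05]
[0.49, 0.06, -0.0] -1.4
[1.0, 0.04, -0.0] -2.8
[1.52, 0.01, -0.0] -4.3
[2.04, -0.04, -0.0] -5.8
[2.55, -0.1, -0.0] -7.3
[3.06, -0.17, -0.0] -8.8
[3.57, -0.26, -0.0] -10.3
[4.08, -0.35, -0.0] -11.8
[4.59, -0.47, -0.0] -13.3
[5.09, -0.59, -0.0] -14.8
```

>>> {"fn": "drive_tool", "kwargs": {
  "motion": [
    [[0.5,0.05,0],-1.4,-1],
    [[1.0,0.04,0],-2.8,-1],
    [[1.5,0.01,0],-4.3,-1],
    [[2.04,-0.04,0],-5.8,-1],
    [[2.55,-0.1,0],-7.3,-1],
    [[3.06,-0.17,0],-8.8,-1],
    [[3.6,-0.26,0],-10.3,-1],
    [[4.1,-0.36,0],-11.8,-1],
    [[4.5,-0.45,0],-13.1,-1],
    [[4.9,-0.55,0],-14.3,-1]
  ]
}}

```text
time_s: 4.93
position: [566.9, -105.0, 271.4]
ee_rot: [0.0, 0.792, 0.61, 0.0]
ft_force: [-0.2, -4.9, 3.8]
width: 0.276
finger_force: 31.0
```

>>> {"fn": "drive_tool", "kwargs": {
  "motion": [
    [[0,0,0],0,-1],
    [[0,0,0],0,-1]
  ]
}}

```text
time_s: 5.1
position: [567.1, -104.1, 271.5]
ee_rot: [-0.0, 0.793, 0.61, 0.001]
ft_force: [0.9, -0.9, 4.1]
width: 0.276
finger_force: 31.1
```

Run:
```python
from arc import *
st()
out=[];t=np.linspace(0,2*np.pi,60)
n='side';x0,y0=310,190;im=ctrl.get_image(n)
b=cv2.resize(im[y0:y0+190,x0:x0+150],None,fx=3,fy=3,interpolation=2);raw=b[:,:340].copy()
for z,r,col in((0,40,(0,0,255)),(112,32,(0,255,0)),(125,8,(255,0,255))):
    o=W(30,z,200);u=(P(n,np.c_[o[0]+r*np.cos(t),o[1]+r*np.sin(t),0*t+z])-(x0,y0))*3
    cv2.polylines(b,[u.astype(int)],True,col,1)
cv2.imwrite('pics/s2.png',np.hstack([b,raw]))
```

```text
[374.41317538 -53.80414264  -0.77963126] -44.66958099318666 [-0.8  0.3 -1.1 -0.9  1.8  1.6 -5.1  1.9 -1.2 -1.7]
[ 567.1 -104.1  271.5] r 199.2 a 30.04 0.27639214735566087 31.09998643398285 [ 0.9 -0.9  4.1] [-0.29 -0.17  0.07] [-0.4   0.37  0.68  1.69 -0.25  1.16  0.09]
```

View pics/s2.png

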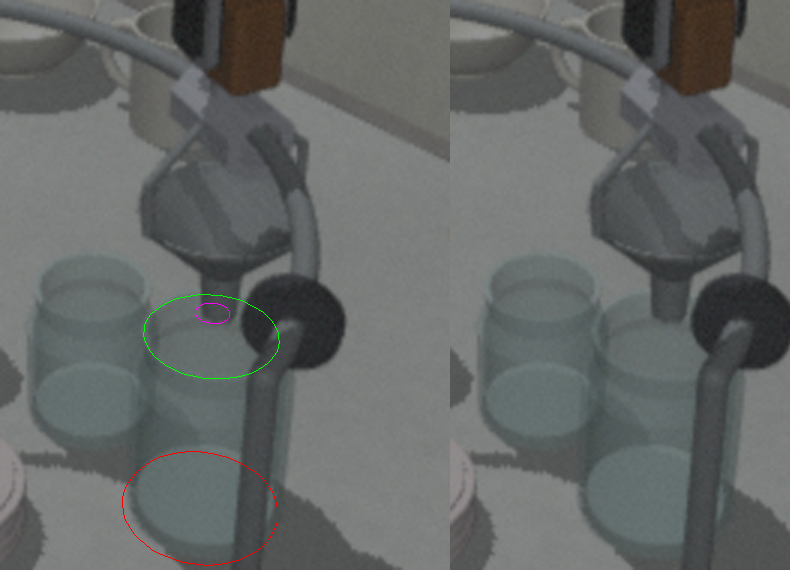

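The side view shows the spout end at about (219,317) in the crop. It is over the tall jar's mouth, whose rim spans about x 146–290. Both sit about 2 px right of the model, so they are aligned to within about 2 mm. I release gently and go straight up.

>>> {"fn": "drive_tool", "kwargs": {
  "motion": [
    [[0,0,0],0,-0.4],
    [[0,0,0],0,-0.3],
    [[0,0,0],0,-0.2],
    [[0,0,0],0,0],
    [[0,0,0],0,0.3],
    [[0,0,0],0,0.6],
    [[0,0,0],0,0.6],
    [[0,0,-1],0,0.6],
    [[0,0,-3],0,0.6],
    [[0,0,-6],0,0.6]
  ],
  "newtons": 20
}}

```text
time_s: 5.98
position: [565.2, -104.9, 330.7]
ee_rot: [-0.001, 0.793, 0.609, -0.002]
ft_force: [1.2, -0.4, -0.4]
width: 0.798
finger_force: 0.0
```

>>> {"fn": "drive_tool", "kwargs": {
  "motion": [
    [[0,0,-4],0,0.6],
    [[0,0,-8],0,0.6],
    [[-3,-2,-9],0,0.6],
    [[-6,-4,-9],0,0.6],
    [[-9,-7,-9],0,0.6],
    [[-9,-10,-9],0,0.6],
    [[-9,-13,-9],0,0.6],
    [[-9,-16,-9],0,0.6],
    [[-9,-16,-9],0,0.6],
    [[-9,-16,-9],0,0.6]
  ]
}}

```text
time_s: 6.82
position: [387.6, -151.1, 422.5]
ee_rot: [0.0, 0.793, 0.609, 0.002]
ft_force: [0.6, 0.9, 0.1]
width: 0.795
finger_force: 0.0
```

Run:
```python
from arc import *
st()
a=ctrl.get_image('side')[150:390,300:480];t=ctrl.get_image('top')[160:320,280:500]
f=lambda i,k:cv2.resize(i,None,fx=k,fy=k,interpolation=2)
A=f(a,2.3);T=f(t,1.7);B=np.zeros((A.shape[0],T.shape[1],3),np.uint8);B[:T.shape[0]]=T
cv2.imwrite('pics/end.png',np.hstack([A,B]))
```

```text
[374.41317538 -53.80414264  -0.77963126] -44.66958099318666 [-0.8  0.3 -1.1 -0.9  1.8  1.6 -5.1  1.9 -1.2 -1.7]
[ 387.6 -151.1  422.5] r 98.2 a -37.6 0.7953336492723431 0.0 [0.6 0.9 0.1] [-0.03 -0.01  0.03] [-0.49 -0.09  0.68  1.76  0.05  1.45 -0.07]
```

View pics/end.png

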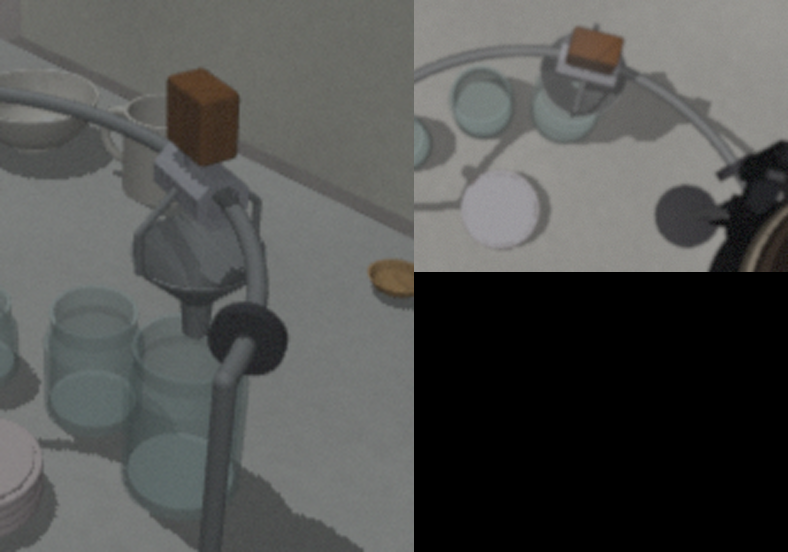

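The spout at (196,330) is over the middle of the tall jar's mouth, expected near (192,333), and the jar is unmoved. I let it settle and confirm it is still.

>>> {"fn": "drive_tool", "kwargs": {
  "motion": [
    [[0,0,0],0,0.6],
    [[0,0,0],0,0.6],
    [[0,0,0],0,0.6],
    [[0,0,0],0,0.6],
    [[0,0,0],0,0.6],
    [[0,0,0],0,0.6],
    [[0,0,0],0,0.6],
    [[0,0,0],0,0.6],
    [[0,0,0],0,0.6],
    [[0,0,0],0,0.6]
  ]
}}

```text
time_s: 7.75
position: [388.6, -150.9, 421.3]
ee_rot: [-0.0, 0.793, 0.609, 0.0]
ft_force: [0.6, -0.1, 0.5]
width: 0.803
finger_force: 0.0
```

Run:
```python
from h import *
g=lambda:cv2.GaussianBlur(ctrl.get_image('side')[160:320,350:420],(5,5),0).astype(int)
a=g()
for _ in range(4): b=g();print(abs(a-b).max())
print(ctrl.close_job())
```

```text
5
4
4
4
the job is handed in; nothing more can be done
None
```

The funnel is released and hanging still and upright, with its spout within about 2 mm of the middle of the tallest jar's mouth by the camera views; the jar did not move, and the job was handed in at about 8 s (verdict not shown).

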